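# Open the guard of the wide test fixture

## Robot

A 7-joint arm with a two-finger parallel gripper is mounted at the origin on the work surface. World frame = base frame: x ahead of the robot, y to its left, z up, the work surface at z = 0. Lengths are in mm, angles in rad, forces in N, time in s.
With the tool pointing down it reaches from about 350 to 900 mm from the base axis. Payload 8.1 kg.
Tool frame: the origin (TCP) lies on the front face of the gripper's body, between the roots of the fingers; the fingertips stand 66 mm ahead of it and the grasp point (between the pads) lies 47 mm ahead of it (arm.hold_point_z is the z of the grasp point in the tool frame, in mm); z points along the fingers, y is the direction in which the jaws open and shut (so a half turn about z gives the same grasp; the last joint's range is limited). The gripper opens to 92 mm and grips with 3 to 60 N. Pads are 19 mm wide; open, the fingers measure 130 mm over their backs; the gripper's body (75 mm by 190 mm) begins 47 mm behind the grasp point.
Start: joints at [-1.233, 0.434, 0.025, 1.573, -0.012, 1.134, -0.075], TCP at [266.691, 565.256, 292.242] pointing down, gripper open.
Joint ranges: [-2.62, 2.62], [-0.44, 2.09], [-1.27, 1.32], [0.08, 2.57], [-1.32, 4.46], [0.12, 2], [-2.74, 2.74]. Speed limits (rad/s): [2.22, 2.22, 3.01, 3.01, 3.14, 3.14, 3.14].

## Interface

Orientations are given as a unit quaternion [w, x, y, z].
In Python, from plant import arm gives the robot as it stands. The module is installed in compiled form; this text tells all that it offers.
- The arm moves only by the shell command python3 -m jog 'ROWS' [FORCE]. ROWS is a JSON object of lists of equal length, an entry for each row: "angular": the turn, a rotation vector about the tool's x, y, z in rad, a list of three; "xyz": the shift along the tool's x, y, z in mm, a list of three; "hand": the gripper's target within -1 to 1 (shut at 1, half-way at 0, fully open at -1). In form: {"angular": [[wx, wy, wz], ...], "xyz": [[x, y, z], ...], "hand": [hand, ...]}. A call has 1 to 12 rows; each row shifts and turns the commanded pose from where the row before left it, along the tool's axes as they then stand; what a row does not reach is not made up. A row lasts 1/8 s, in which the tool goes at most 62.5 mm and 10.7 degrees, less where a joint would pass 70% of its speed; a pose out of reach is approached as far as the arm can. A call with a gripper value outside its range is refused whole. The fingers move at their own pace and stop on an object; FORCE is the grip in N (left out, the last holds). Time passes only in rows, so rows that do not move let the fingers close. It gives the time, the measured TCP pose, the force and the opening at its end, in the units of the state.
- arm.get_obs(): the state, without advancing time (a new reading comes with each control period).
- arm.read_camera(name): name is "scene" or "top"; returns the picture (384x512x3 uint8, red, green, blue); there is no depth.
- arm.get_calibration(name): a dict with "K" (3x3 intrinsics, pixels), "D" ([k1, k2, p1, p2, k3] as OpenCV has them; the pictures are not rectified), "camera_from_world" (4x4, takes a point from world to camera coordinates). Camera axes: x right, y down, z forward; pixel columns grow to the right and rows downward; lengths in mm; the calibration is good to about 2 mm. A picture is of the moment at which its call begins. get_calibration takes no time and is no camera call.
- arm.sign_off(): hands the job in, once; it reports no verdict.
The state is a dict: "time_s": time; "q": joint angles; "joint_velocities": joint speeds; "joint_efforts": joint torques, N m; "ee_pos": TCP position; "tcp_rot": TCP orientation; "ft_force": force on the tool from outside, world axes, zero at the start; "wrist_torque": the same for the moment, N m; "width": finger opening in mm.
Only numpy, scipy, OpenCV 4.12 (cv2) and the standard library are available. Lean on these libraries where they do the work, as an engineer would, in place of code of your own. Each camera call takes 0.05 s, during which the arm holds its last target.

## Task

The test on the long terminal strip is finished and it has to come out. On the wider of the two test fixtures, swing the hinged guard up and back past upright until it lies open against its stop, and let go so that it stays open by itself. Leave the guard of the narrower fixture shut.

Things in the scene. Friction and masses are not known exactly. Their poses are not given: they have to be found in the camera images.
- wide_tongue (a point): grip point on the wider fixture's tongue: a flat black plastic tab, 24 mm wide (y), 12 thick, 60 long, standing out of the middle of the guard's front edge in the guard's plane. The point is at mid-thickness, 37 mm out from that edge, 145 mm from the hinge line; 62 mm above the bench when shut, free below and beside. Axes turn with the guard: x to the hinge, y along it, z out of its upper face
- wide_hinge (a point): middle of the wider fixture's hinge line, 62 mm up. Axes fixed to the fixture: y along the hinge line, z up, x level from tongue side to hinge side. Fixture: fixed open grey box 120 mm deep (x), 200 wide (y), 56 high, with a long white terminal strip inside; guard: aluminium-framed clear plate 110 x 200 x 8 mm, 0.2 to 0.4 kg. The other fixture is alike but 110 wide
- wide_guard (a joint): angle (rad) of the wider fixture's guard: 0 shut and level, 1.57 upright, 2.0 at its stop, leaning back away from the tongue side. The hinge turns freely: below about 1.57 the guard falls shut, beyond it falls back onto the stop and stays
- narrow_guard (a joint): angle of the narrower (110 mm wide) fixture's guard in rad, same meaning; shut at the start and to be left shut.

How it is judged (in metres and radians):
At the end, for the whole second after the job is handed in: The wider fixture's guard rests leaning back beyond 1.82 rad (within 10 degrees of its stop at 2.0), not moving (under 0.1 rad/s), and the narrower fixture's guard is shut (under 0.1 rad) (value of joint wide_guard above 1.82 rad and velocity of joint wide_guard between -0.1 and 0.1 rad/s and value of joint narrow_guard below 0.1 rad); the robot touches nothing.
It fails at once if the narrower fixture's guard was lifted (over 0.25 rad) (value of joint narrow_guard above 0.25 rad).
It also fails if it takes over 34 s, if anything falls off the work surface, if the arm or the gripper's body presses on something with over 40 N, if the wrist force passes 120 N, or if a joint passes its speed limit or range.

## Working session

There is one attempt and no reset: what is moved stays moved. The work goes in short steps, Python scripts to look and compute and a shell command to move; the robot and the scene stay as the last step left them, time stands still between calls to the robot, and variables do not carry over. Pictures are saved under pics/ and viewed, and the job is handed in when it is done.

```bash
mkdir -p pics; python3 - <<'E'
from plant import arm
import cv2
for n in("scene","top"):
    cv2.imwrite(f"pics/{n}0.png",arm.read_camera(n)[:,:,::-1]); c=arm.get_calibration(n); print(n,c["K"],c["D"],c["camera_from_world"])
print(arm.get_obs(),arm.hold_point_z)
E
```

```text
scene [[496.25427172   0.         256.96477213]
 [  0.         496.25427172 194.89916752]
 [  0.           0.           1.        ]] [-0.03366173  0.          0.          0.          0.        ] [[-4.93194633e-01  8.69733490e-01  1.79641191e-02  2.72002335e+02]
 [ 6.13482414e-01  3.62376394e-01 -7.01657094e-01 -2.42505220e+02]
 [-6.16764446e-01 -3.35032842e-01 -7.12288294e-01  1.45307851e+03]
 [ 0.00000000e+00  0.00000000e+00  0.00000000e+00  1.00000000e+00]]
top [[402.97974973   0.         255.2489517 ]
 [  0.         402.97974973 197.67270752]
 [  0.           0.           1.        ]] [-0.11890361  0.          0.          0.          0.        ] [[-1.64765831e-02 -9.99385102e-01  3.09506191e-02 -2.75291381e+01]
 [-9.89233258e-01  1.17916187e-02 -1.45871586e-01  5.33946941e+02]
 [ 1.45416932e-01 -3.30208471e-02 -9.88819265e-01  9.23116721e+02]
 [ 0.00000000e+00  0.00000000e+00  0.00000000e+00  1.00000000e+00]]
{'time_s': 0.1, 'q': array([-1.23261978,  0.43513449,  0.02497509,  1.57400193, -0.01156332,
        1.13399499, -0.07507476]), 'joint_velocities': array([ 2.06869938e-03, -1.21260903e-03,  5.45584917e-04, -5.35817806e-04,
       -2.07153716e-04, -5.47816964e-04, -5.61243604e-05]), 'joint_efforts': array([ 2.58706808e-03, -6.69122744e+01,  9.87728834e-01, -3.15146291e+01,
       -6.05401467e-02,  3.72902001e-02,  2.54498946e-05]), 'ee_pos': array([266.54620087, 564.91038996, 291.53671971]), 'tcp_rot': array([-7.31298160e-05,  2.18623079e-01,  9.75809132e-01, -6.93505808e-04]), 'ft_force': array([-0.05403823, -0.07032619, -0.26978432]), 'wrist_torque': array([-0.01843475,  0.00716339, -0.00852543]), 'width': 91.74727337470267} 46.699999999999996
```

View pics/scene0.png

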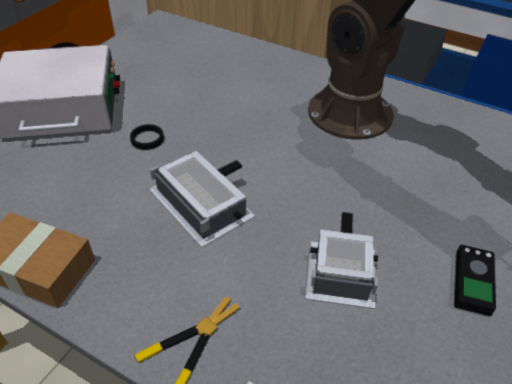

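View pics/top0.png

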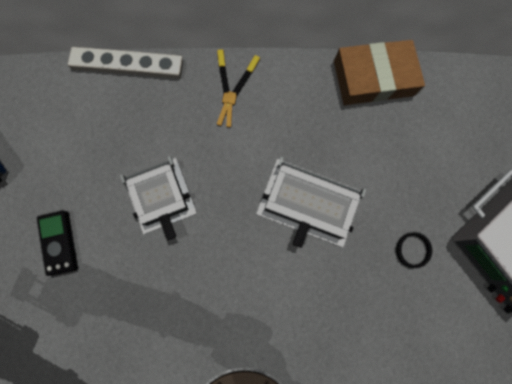

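The wide fixture is the right one in the top view, with its tongue near (300,236). The narrow one is on the left, with its tongue near (168,230). I'll zoom in on the wide one.

```bash
python3 - <<'E'
import cv2
i=cv2.imread("pics/top0.png")[140:270,240:380]; cv2.imwrite("pics/t1.png",cv2.resize(i,None,fx=5,fy=4.5,interpolation=cv2.INTER_CUBIC)[:, :])
i=cv2.imread("pics/scene0.png")[140:250,140:265]; cv2.imwrite("pics/s1.png",cv2.resize(i,None,fx=5,fy=5,interpolation=cv2.INTER_CUBIC))
E
```

```text
(no output)
```

View pics/t1.png

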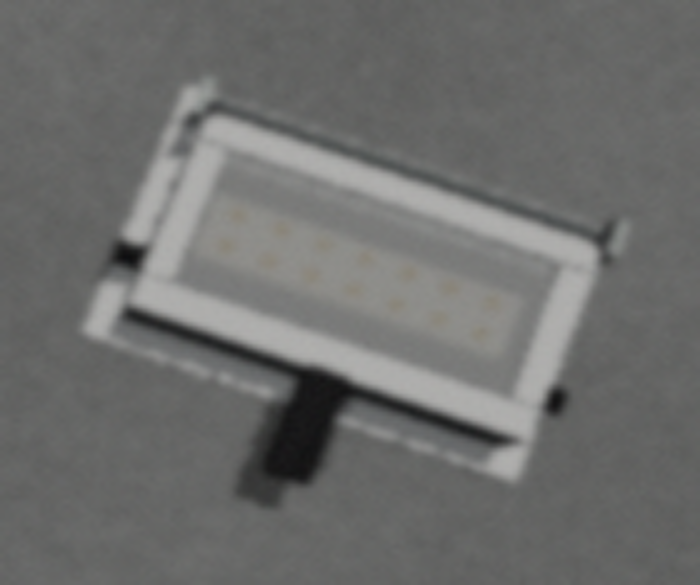

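View pics/s1.png

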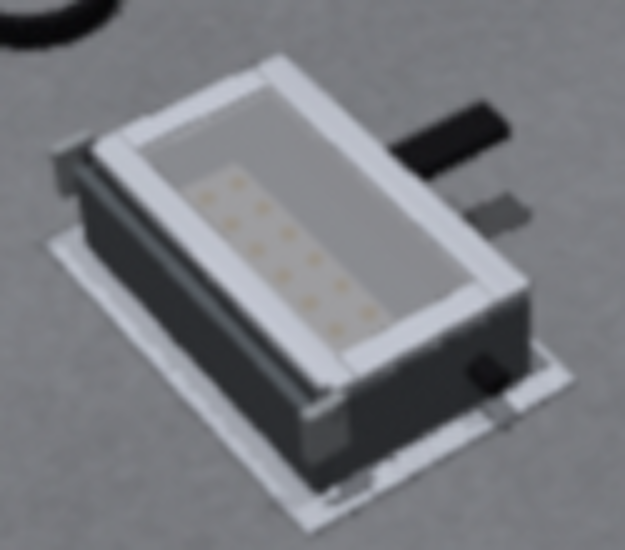

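```bash
cat > h.py <<'E'
import numpy as np, cv2
from plant import arm
from scipy.optimize import least_squares
from scipy.spatial.transform import Rotation as R
def proj(n,P):
    c=arm.get_calibration(n);T=np.array(c["camera_from_world"])
    return cv2.projectPoints(np.asarray(P,float),cv2.Rodrigues(T[:3,:3])[0],T[:3,3],np.array(c["K"]),np.array(c["D"]))[0][:,0]
def F(p):  # hinge xy yaw
    def f(L):
        c,s=np.cos(p[2]),np.sin(p[2]);L=np.asarray(L,float)
        return np.c_[p[0]+c*L[:,0]-s*L[:,1],p[1]+s*L[:,0]+c*L[:,1],L[:,2]]
    return f
E
python3 - <<'E'
from h import *
L=[(-108,100,66),(-108,-100,66),(2,100,66),(2,-100,66),(-168,12,68),(-168,-12,68)]
t=np.array([(130,305),(530,438),(207,114),(600,262),(264,470),(308,482)],float)
s=np.array([(530,285),(276,55),(335,388),(97,148),(510,128),(487,101)],float)
t=(t+.5)/[5,4.5]-.5+[240,140]; s=(s+.5)/5-.5+[140,140]
def r(p,w=None):
    P=F(p)(L);return np.r_[(proj("top",P)-t).ravel(),(proj("scene",P)-s).ravel()]
for g in(0,.3,-.3):
    o=least_squares(r,[550,-100,g],x_scale=[100,100,1]);print(o.x,o.cost)
print(r(o.x).reshape(-1,2).round(1)); p=o.x;print("tongue",F(p)([(-145,0,62)]))
E
```

```text
[ 5.70453353e+02 -1.88578200e+02 -3.81133656e-01] 20.19305043399541
[ 5.70453353e+02 -1.88578198e+02 -3.81133635e-01] 20.193050434003386
[ 5.70453354e+02 -1.88578196e+02 -3.81133612e-01] 20.19305043402381
[[-1.  -0.3]
 [-0.6  0.8]
 [ 0.1 -1.1]
 [ 0.4 -3.7]
 [-1.1  0.9]
 [-0.1  1.9]
 [ 0.  -0.7]
 [ 1.1 -0.7]
 [-1.6  1.1]
 [-2.  -0.9]
 [ 1.4 -1.6]
 [-0.1 -1.5]]
tongue [[ 435.85803825 -134.64211457   62.        ]]
```

Fit: hinge (570,-189), yaw -0.381, tongue (436,-135,62). Residuals are about 1 px, except the far hinge corner. The jaws are already nearly parallel to the hinge, being -0.06 rad off about tool z. I'll travel over the fixture at height with the jaws open.

```bash
python3 -m jog '{"angular":[[0,0,-0.06],[0,0,0],[0,0,0],[0,0,0],[0,0,0],[0,0,0],[0,0,0],[0,0,0],[0,0,0],[0,0,0],[0,0,0],[0,0,0]],"xyz":[[0,0,0],[-40,-50,0],[-40,-50,0],[-40,-50,0],[-40,-50,0],[-40,-50,0],[-40,-50,0],[-40,-50,0],[-40,-50,0],[-40,-50,0],[-30,-40,0],[0,0,0]],"hand":[-1,-1,-1,-1,-1,-1,-1,-1,-1,-1,-1,-1]}' 10
cat >> h.py <<'E'
H=np.array([570.45,-188.6,62.]);YAW=-.381
def togo(th=0.,up=0.):
    o=arm.get_obs();q=o["tcp_rot"];M=R.from_quat([q[1],q[2],q[3],q[0]]).as_matrix()
    g=o["ee_pos"]+M[:,2]*46.7
    d=np.array([np.cos(YAW),np.sin(YAW),0]);t=H-145*np.cos(th)*d+[0,0,145*np.sin(th)+up]
    yaw=np.arctan2(-M[0,1],M[1,1])
    print("t",o["time_s"],"tcp",o["ee_pos"].round(1),"hold",g.round(1),"todo tool",(M.T@(t-g)).round(1),"toolz",M[:,2].round(3),"yaw",yaw.round(3),"F",o["ft_force"].round(1),"w",round(o["width"],1))
    rel=g-H; print("angle of hold about hinge",np.arctan2(rel[2],-rel@d).round(3),"rad",np.hypot(rel[2],rel@d).round(1))
E
python3 -c "
from h import *
togo()"
```

```text
time_s: 1.6
ee_pos: [442.8, -25.2, 292.2]
tcp_rot: [0.0, 0.193, 0.981, -0.001]
ft_force: [-0.3, 0.8, 1.2]
width: 92.1
t 1.6 tcp [442.8 -25.2 292.2] hold [442.9 -25.3 245.5] todo tool [ -34.8 -103.8  183.6] toolz [ 0.    -0.001 -1.   ] yaw -0.388 F [-0.3  0.8  1.2] w 92.1
angle of hold about hinge 0.797 rad 256.5
```

Now the remaining sideways move, then down to about 70 mm above the grasp, and a look.

```bash
python3 -m jog '{"angular":[[0,0,0],[0,0,0],[0,0,0],[0,0,0],[0,0,0],[0,0,0],[0,0,0]],"xyz":[[-12,-35,0],[-12,-35,0],[-11,-34,0],[0,0,40],[0,0,40],[0,0,33],[0,0,0]],"hand":[-1,-1,-1,-1,-1,-1,-1]}'
python3 - <<'E'
from h import *
togo()
a=arm.read_camera("scene")[120:270,120:320,::-1];b=arm.read_camera("top")[130:280,220:420,::-1]
cv2.imwrite("pics/a.png",np.vstack([cv2.resize(x,(400*1,300)) for x in(a,b)]))
E
```

```text
time_s: 2.48
ee_pos: [435.0, -129.7, 177.5]
tcp_rot: [-0.003, 0.189, 0.982, -0.0]
ft_force: [-0.2, 0.1, -0.3]
width: 91.5
t 2.475 tcp [ 435.  -129.7  177.5] hold [ 434.7 -129.7  130.8] todo tool [-3.2 -4.1 68.8] toolz [-0.005  0.001 -1.   ] yaw -0.38 F [-0.2  0.1 -0.3] w 91.5
angle of hold about hinge 0.435 rad 163.1
```

View pics/a.png

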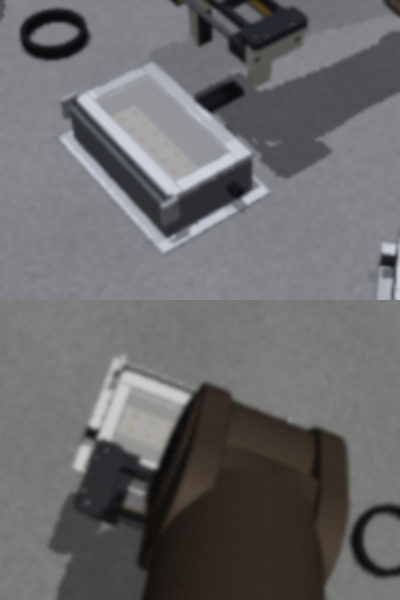

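In the scene view (upper half) the fingers, at (200,30) and (257,70), stand above and either side of the tongue at (220,95). I'll correct by 4 mm and descend, then close gently at 10 N.

```bash
python3 -m jog '{"angular":[[0,0,0],[0,0,0],[0,0,0],[0,0,0],[0,0,0],[0,0,0]],"xyz":[[-3,-4,10],[0,0,20],[0,0,20],[0,0,18],[0,0,0],[0,0,0]],"hand":[-1,-1,-1,-1,-1,-1]}'
python3 -c "
from h import *
togo()
a=arm.read_camera('scene')[120:270,120:320,::-1]
cv2.imwrite('pics/b.png',cv2.resize(a,(800,600)))"
```

```text
time_s: 3.32
ee_pos: [438.3, -136.1, 112.0]
tcp_rot: [0.001, 0.189, 0.982, 0.0]
ft_force: [0.3, 0.1, -0.9]
width: 91.8
t 3.325 tcp [ 438.3 -136.1  112. ] hold [ 438.3 -136.1   65.3] todo tool [2.8 0.4 3.3] toolz [ 0.001 -0.    -1.   ] yaw -0.381 F [ 0.3  0.1 -0.9] w 91.8
angle of hold about hinge 0.023 rad 142.2
```

View pics/b.png

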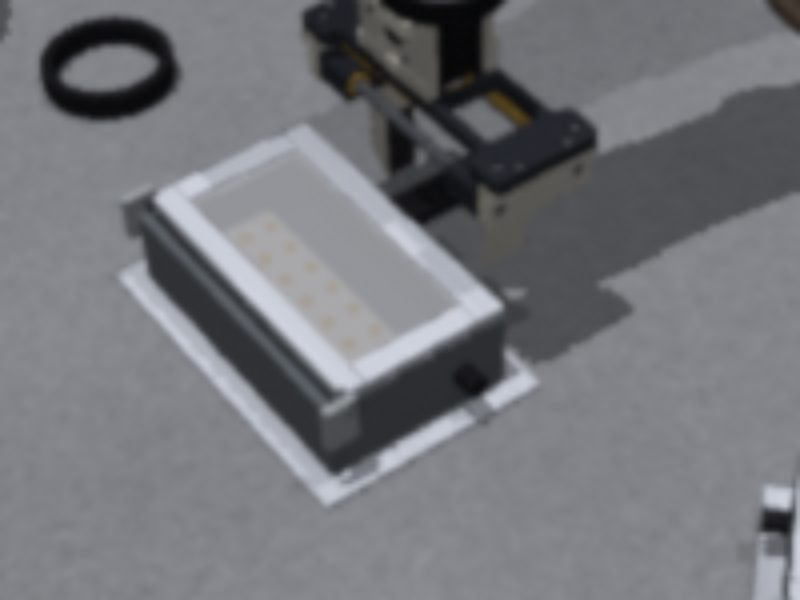

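The tongue root at about (420,200) lies between the fingers, which reach down beside it. I'll adjust by 3 mm and close.

```bash
python3 -m jog '{"angular":[[0,0,0],[0,0,0],[0,0,0],[0,0,0],[0,0,0],[0,0,0],[0,0,0],[0,0,0]],"xyz":[[3,0,3],[0,0,0],[0,0,0],[0,0,0],[0,0,0],[0,0,0],[0,0,0],[0,0,0]],"hand":[-1,1,1,1,1,1,1,1]}' 10
python3 -c "
from h import *
togo()"
```

```text
time_s: 4.38
ee_pos: [434.9, -134.7, 108.2]
tcp_rot: [-0.0, 0.189, 0.982, 0.0]
ft_force: [0.2, 0.3, -0.7]
width: 26.5
t 4.375 tcp [ 434.9 -134.7  108.2] hold [ 434.9 -134.7   61.5] todo tool [-0.9  0.3 -0.5] toolz [-0.  0. -1.] yaw -0.381 F [ 0.2  0.3 -0.7] w 26.5
angle of hold about hinge -0.003 rad 145.9
```

```bash
python3 -m jog '{"angular":[[0,0,0],[0,0,0],[0,0,0],[0,0,0],[0,0,0],[0,0,0],[0,0,0]],"xyz":[[0,0,0],[0,0,0],[-0.7,0,-14.5],[-2.2,0,-14.3],[-3.6,0,-14.1],[0,0,0],[0,0,0]],"hand":[1,1,1,1,1,1,1]}' 10
python3 -c "
from h import *
togo(.3)
a=arm.read_camera('scene')[120:270,120:320,::-1]
cv2.imwrite('pics/c.png',cv2.resize(a,(800,600)))"
```

```text
time_s: 5.25
ee_pos: [440.5, -137.6, 151.6]
tcp_rot: [-0.0, 0.19, 0.982, -0.0]
ft_force: [-2.8, -5.0, -0.6]
width: 24.1
t 5.25 tcp [ 440.5 -137.6  151.6] hold [ 440.5 -137.6  104.9] todo tool [-1.  1.  0.] toolz [-0. -0. -1.] yaw -0.381 F [-2.8 -5.  -0.6] w 24.1
angle of hold about hinge 0.298 rad 146.0
```

View pics/c.png

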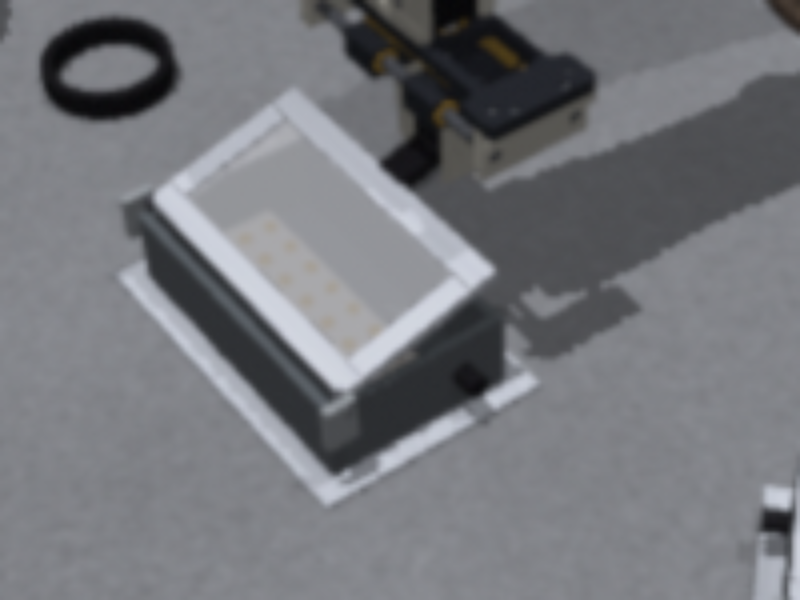

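The guard is lifted about 0.3 rad in the wide fixture, with the front edge raised and the tongue in the jaws at (420,165). The forces are small, so I'll continue the arc.

```bash
python3 -m jog '{"angular":[[0,0,0],[0,0,0],[0,0,0],[0,0,0],[0,0,0],[0,0,0],[0,0,0]],"xyz":[[-5.9,1,-13.6],[-6.4,0,-13],[-7.5,0,-12.4],[-8.8,0,-11.5],[-9.9,0,-10.6],[-10.9,0,-9.6],[0,0,0]],"hand":[1,1,1,1,1,1,1]}'
python3 -c "
from h import *
togo(.9)
a=arm.read_camera('scene')[100:250,120:320,::-1]
cv2.imwrite('pics/d.png',cv2.resize(a,(800,600)))"
```

```text
time_s: 6.18
ee_pos: [486.6, -156.0, 222.7]
tcp_rot: [-0.0, 0.19, 0.982, -0.001]
ft_force: [-5.8, -6.2, 3.0]
width: 23.8
t 6.175 tcp [ 486.6 -156.   222.7] hold [ 486.5 -156.   176. ] todo tool [0.1 1.  0.5] toolz [-0.001 -0.001 -1.   ] yaw -0.382 F [-5.8 -6.2  3. ] w 23.8
angle of hold about hinge 0.903 rad 145.3
```

View pics/d.png

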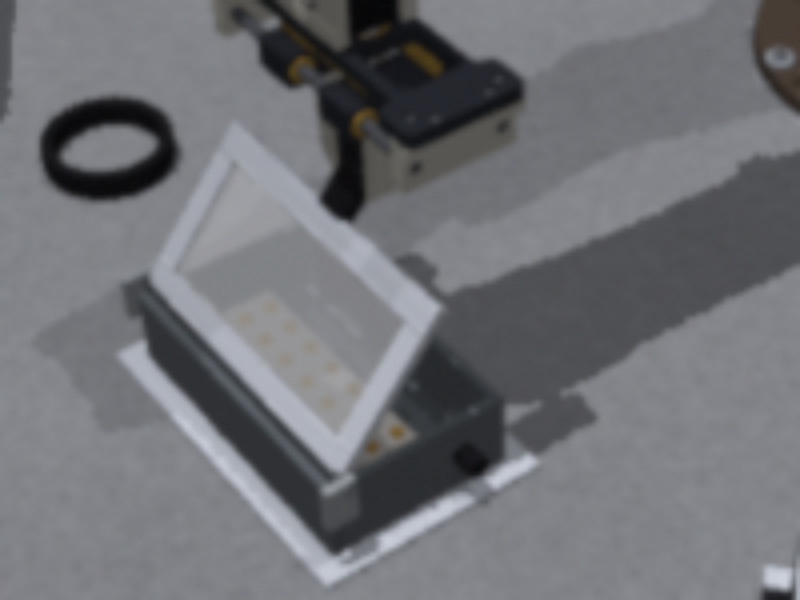

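The guard stands at about 0.9 rad and is still held. The side force is along -tool y, so I'll ease 2 mm that way and carry on past upright.

```bash
python3 -m jog '{"angular":[[0,0,0],[0,0,0],[0,0,0],[0,0,0],[0,0,0],[0,0,0],[0,0,0],[0,0,0]],"xyz":[[-11.8,-2,-8.4],[-12.5,0,-7.2],[-13.3,0,-5.9],[-13.7,0,-4.6],[-14.2,0,-3.2],[-14.3,0,-1.7],[-14.5,0,-0.3],[0,0,0]],"hand":[1,1,1,1,1,1,1,1]}'
python3 -c "
from h import *
togo(1.6)
a=arm.read_camera('scene')[80:230,100:300,::-1]
cv2.imwrite('pics/e.png',cv2.resize(a,(800,600)))"
```

```text
time_s: 7.22
ee_pos: [576.1, -191.9, 253.7]
tcp_rot: [0.002, 0.189, 0.982, -0.0]
ft_force: [1.3, 0.2, 4.2]
width: 23.8
t 7.225 tcp [ 576.1 -191.9  253.7] hold [ 576.3 -191.9  207. ] todo tool [2.4 0.9 0. ] toolz [ 0.003 -0.001 -1.   ] yaw -0.381 F [1.3 0.2 4.2] w 23.8
angle of hold about hinge 1.617 rad 145.1
```

View pics/e.png

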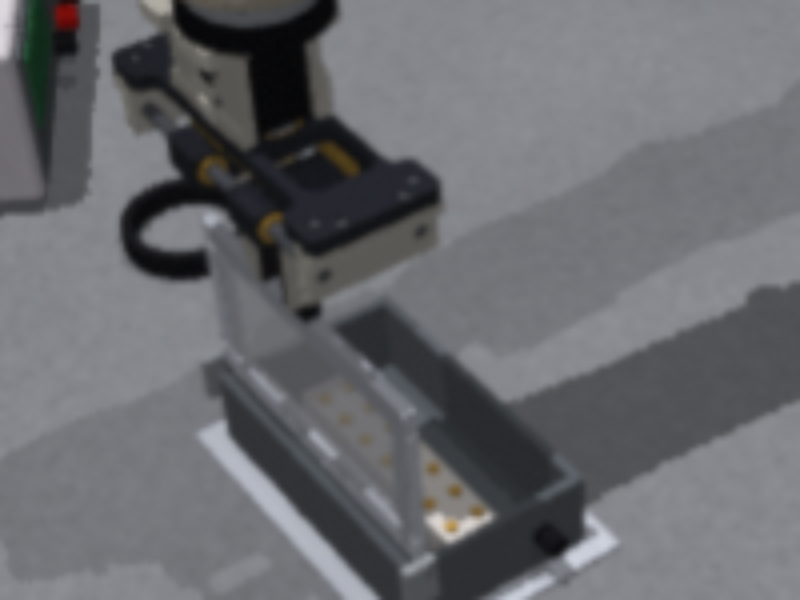

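The guard is about upright at 1.6 rad. I'll go on to about 1.87 rad.

```bash
python3 -m jog '{"angular":[[0,0,0],[0,0,0],[0,0,0],[0,0,0],[0,0,0]],"xyz":[[-13,0,1],[-14,0,2.6],[-10,0,2.5],[0,0,0],[0,0,0]],"hand":[1,1,1,1,1]}'
python3 -c "
from h import *
togo(1.87)
a=arm.read_camera('scene')[80:230,100:300,::-1]
cv2.imwrite('pics/f.png',cv2.resize(a,(800,600)))"
```

```text
time_s: 7.9
ee_pos: [609.4, -205.2, 247.3]
tcp_rot: [0.001, 0.189, 0.982, 0.0]
ft_force: [3.2, 1.1, 4.3]
width: 23.8
t 7.9 tcp [ 609.4 -205.2  247.3] hold [ 609.4 -205.2  200.6] todo tool [-0.4  0.9  0. ] toolz [ 0.002 -0.    -1.   ] yaw -0.38 F [3.2 1.1 4.3] w 23.8
angle of hold about hinge 1.867 rad 144.9
```

View pics/f.png

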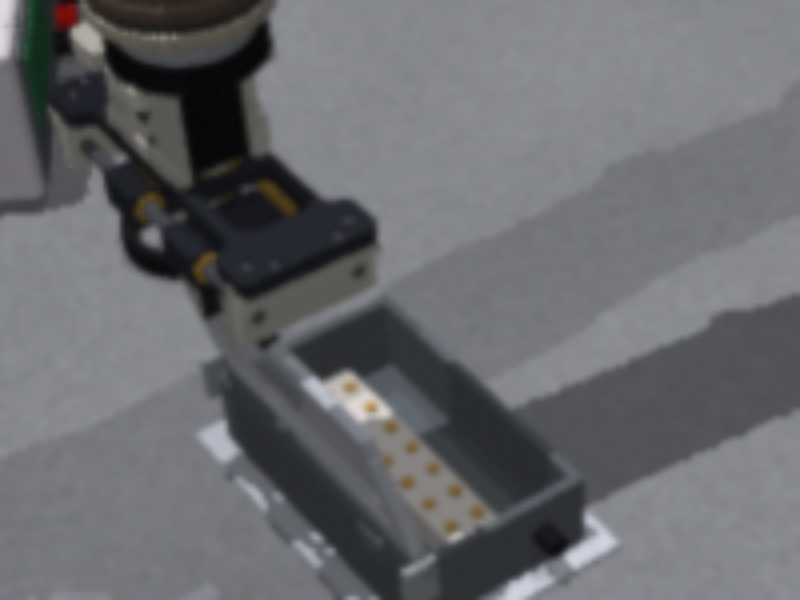

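The guard leans back past upright, with the tongue still in the jaws. I'll release fully and then lift straight out.

```bash
python3 -m jog '{"angular":[[0,0,0],[0,0,0],[0,0,0],[0,0,0],[0,0,0],[0,0,0],[0,0,0],[0,0,0],[0,0,0],[0,0,0],[0,0,0]],"xyz":[[0,0,0],[0,0,0],[0,0,0],[0,0,0],[0,0,0],[0,0,0],[0,0,-15],[0,0,-30],[0,0,-40],[0,0,-40],[0,0,0]],"hand":[-1,-1,-1,-1,-1,-1,-1,-1,-1,-1,-1]}'
python3 -m jog '{"angular":[[0,0,0],[0,0,0],[0,0,0],[0,0,0],[0,0,0],[0,0,0],[0,0,0],[0,0,0]],"xyz":[[40,0,0],[40,0,0],[40,0,0],[40,0,0],[20,0,0],[0,0,0],[0,0,0],[0,0,0]],"hand":[-1,-1,-1,-1,-1,-1,-1,-1]}'
python3 -c "
from h import *
togo(2.0)
a=arm.read_camera('scene')[:,:,::-1]
cv2.imwrite('pics/g.png',cv2.resize(a,(800,600)))
cv2.imwrite('pics/g2.png',arm.read_camera('top')[:,:,::-1])
d=np.array([np.cos(YAW),np.sin(YAW),0]);n=np.array([-d[1],d[0],0])
# predicted guard front corners for angles
for th in(1.82,1.9,2.0): print(th,(proj('scene',[H-108*np.cos(th)*d+[0,0,108*np.sin(th)]+s*100*n for s in(1,-1)]+[H-168*np.cos(th)*d+[0,0,168*np.sin(th)]])*800/512).round(0).tolist())"
```

```text
time_s: 9.32
ee_pos: [609.4, -206.2, 376.8]
tcp_rot: [0.004, 0.189, 0.982, -0.0]
ft_force: [0.0, 0.1, -0.1]
width: 91.9
time_s: 10.32
ee_pos: [441.9, -138.6, 371.9]
tcp_rot: [-0.0, 0.189, 0.982, -0.0]
ft_force: [0.5, 0.5, 0.2]
width: 91.6
t 10.325 tcp [ 441.9 -138.6  371.9] hold [ 441.9 -138.6  325.2] todo tool [-198.2    1.5  131.4] toolz [-0.    -0.001 -1.   ] yaw -0.381 F [0.5 0.5 0.2] w 91.6
angle of hold about hinge 1.088 rad 297.2
1.82 [[300.0, 297.0], [221.0, 217.0], [243.0, 226.0]]
1.9 [[294.0, 301.0], [216.0, 221.0], [235.0, 232.0]]
2.0 [[288.0, 307.0], [210.0, 226.0], [225.0, 240.0]]
```

View pics/g.png

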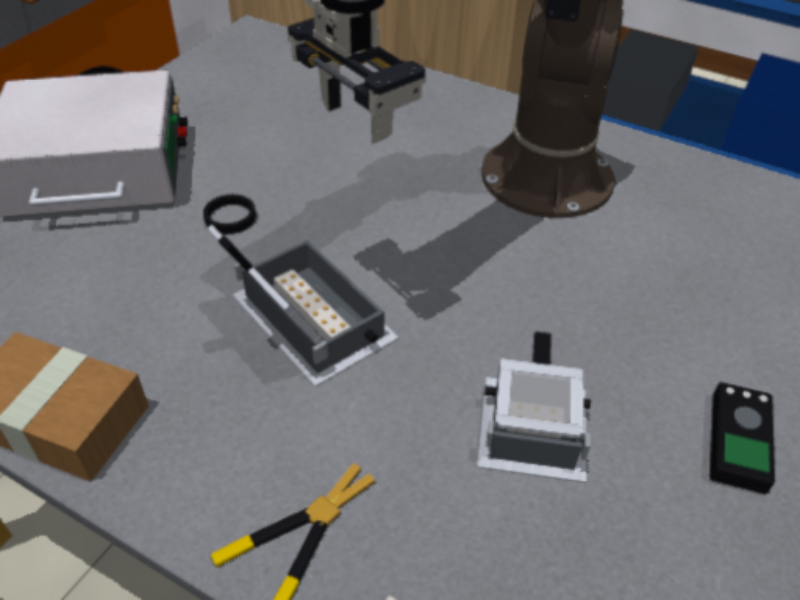

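View pics/g2.png

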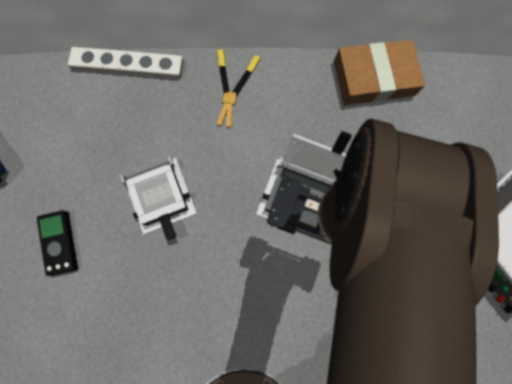

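The guard's front corners at (288,306) and (211,228) match the prediction for 2.0 rad, (288,307) and (210,226). The narrow guard is shut, and the gripper is well clear with no wrist force. One settling row, then I'll hand in.

```bash
python3 -m jog '{"angular":[[0,0,0],[0,0,0],[0,0,0]],"xyz":[[0,0,0],[0,0,0],[0,0,0]],"hand":[-1,-1,-1]}'
python3 -c "
from h import *
a=arm.read_camera('scene')[:,:,::-1]
b=cv2.resize(a,(800,600)); print(np.abs(b[200:350,190:410].astype(int)-cv2.imread('pics/g.png')[200:350,190:410]).max())
arm.sign_off()"
```

```text
time_s: 10.8
ee_pos: [441.3, -138.3, 372.0]
tcp_rot: [-0.0, 0.189, 0.982, 0.0]
ft_force: [0.4, 0.3, 0.3]
width: 91.6
26
the job is handed in; nothing more can be done
```

The wide fixture's guard is open against its stop and stays there by itself. I gripped its tongue with 10 N and carried it round the hinge arc to about 1.87 rad. I then released it, withdrew the arm and handed in at about 10.9 s of the 34 s allowed; no verdict is reported.

- **Wide guard angle:** in the scene picture its front corners lie within about 2 px of where they should be at 2.0 rad.
- **Narrow guard:** it looks shut in both cameras and was never approached.
- **Arm clear:** the gripper is open about 260 mm above the tongue's old position, with wrist force under 1 N. The highest I read at any stop was about 9 N.
- **At rest, not fully confirmed:** two scene pictures half a second apart differed by at most 26 grey levels around the wide fixture. I took that as image noise or shadow, but did not look at where the difference was. The guard had been released more than 1.5 s earlier.
- **Pose fit:** one hinge corner disagreed by 3.7 px (about 8 mm), probably confused with the hinge bracket. The grasp and the arc were not affected.

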